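# Present a label plate to the fixed code reader

## Robot

A 6-joint arm with a two-finger parallel gripper is mounted at the origin on the work surface. World frame = base frame: x ahead of the robot, y to its left, z up, the work surface at z = 0. Lengths are in m, angles in degrees, forces in N, time in s.
With the tool pointing down it reaches from about 0.325 to 0.775 m from the base axis. Payload 5.5 kg.
Tool frame: the origin (TCP) lies at the centre of the arm's flange, where the gripper is bolted on; the fingertips stand 182 mm ahead of it and the grasp point (between the pads) lies 163 mm ahead of it; z points along the fingers, y is the line along which they close (so a half turn about z gives the same grasp; the last joint's range is limited). The gripper opens to 88 mm and grips with 3 to 60 N. Pads are 20 mm wide; open, the fingers measure 115 mm over their backs; the gripper's body (75 mm by 178 mm) begins 61 mm behind the grasp point.
Start: joints at [61.553, 5.22, 70.514, -0, 104.267, -3.249], TCP at [0.255, 0.543, 0.405] pointing down, gripper open.
Joint ranges: [-164.24, 164.24], [-49.07, 125.15], [9.68, 141.18], [-86.29, 266.29], [3.28, 154.24], [-151.56, 151.56]. Speed limits (degrees/s): [147.25, 147.25, 172.46, 180, 180, 180].

## Interface

Orientations are given as [roll, pitch, yaw] about the fixed x, y, z axes, in that order (R = Rz(yaw) Ry(pitch) Rx(roll)).
In Python, from station import r gives the robot as it stands. The module is installed in compiled form; this text tells all that it offers. Calls block until the motion is done:
- r.reach(position, orientation): joint-space move of the TCP to a pose.
- r.servo_line(position, rotation=None, speed=0.15): straight line of the TCP; rotation=None keeps the orientation; speed is the mean speed in m/s.
- r.move_joints(angles): joint-space move.
- r.let_go() and r.grab(squeeze=None): open the fingers fully, or close them until they stop; squeeze is the grip in N (None keeps the last).
- r.wait(seconds).
- r.inverse_kinematics(position, orientation): joint angles nearest the present ones, or None.
- r.sense(): the state.
- r.snapshot(name): name is "scene" or "top" or "wrist"; returns a dict with "frame" (384x512x3 uint8, red, green, blue), "fx", "fy", "cx", "cy" (pixels), "R" (3x3) and "t" (3): a world point X has camera coordinates R X + t. Camera axes: x right, y down, z forward; pixel columns grow to the right and rows downward; lengths in m; the calibration is good to about 2 mm. A picture is of the moment at which its call begins. There is no depth.
A pose or a line that the arm cannot do raises r.IKError and nothing moves.
- r.hand_in(): hands the job in; it is judged then, once.
The state is a dict: "clock": time; "joints": joint angles; "joint_vel": joint speeds; "joint_torque": joint torques, N m; "tcp_pos": TCP position; "orientation": TCP orientation; "contact_force": force on the tool from outside, world axes, zero at the start; "torque": the same for the moment, N m; "opening": finger opening in m; "gripper_force": force on a finger pad.
Only numpy, scipy, OpenCV 4.12 (cv2) and the standard library are available. Lean on these libraries where they do the work, as an engineer would, in place of code of your own. Each camera call takes 0.05 s, during which the arm holds its last target. There are 200 camera calls.

## Task

Push the white label plate along its ledge, flat and without gripping or lifting it, until the whole blue strip at its front sticks out past the end of the ledge over the code reader while the red line across the plate is still on the ledge. Then press the green button on the grey console all the way down to take the reading, let it come back up and move clear. Leave the plate lying like that on the ledge, and do not disturb the other things on the bench.

Things in the scene. Friction and masses are not known exactly. Their poses are not given: they have to be found in the camera images.
- ledge: Fixed dark steel ledge 340 x 170, top 60 above the table. Origin at table level under the middle of the lane's exit end; +x = the way the plate is pushed; ledge spans x = -340 to 0, y = -115 to +55. A fixed fence along it, 12 high, 4 thick, has its lane-side face at y = -46; the plate's lane is y = -46 to +55, open on the +y side (facing the robot)
- reader_window (a point): Centre of the red window on top of the fixed black code reader, 34 above the table, just past the ledge's exit end: the reader spans ledge x = 15 to 100, y = -40 to +40 and moves with the ledge's frame
- ledge_end (a point): Middle of the lane's exit edge, on the ledge's top surface; axes as the ledge's: +x points out past the end, z up
- label_plate: Loose stiff white plate 140 x 80 x 6 thick (about 0.15 kg), lying flat on the ledge, all of it on the ledge at first. Origin at the centre of its underside; +x (long side) points to its front end, which leads towards the exit end. A blue strip covers the front 30 (x = 40 to 70); a red line 4 wide crosses it at x = 12 to 16
- strip_a (a point): Rear edge of the blue strip at the plate's +y side (underside), plate x = 40, y = 40
- strip_b (a point): Rear edge of the blue strip at the plate's -y side (underside), plate x = 40, y = -40
- line_a (a point): Front edge of the red line at the plate's +y side (underside), plate x = 16, y = 40
- line_b (a point): Front edge of the red line at the plate's -y side (underside), plate x = 16, y = -40
- console: Fixed grey console box 80 x 90 x 35 high on the table, origin at the centre of its underside; the green button is in the middle of its top. It stands to the left or to the right
- read_button_top (a point): Centre of the top of the green push button (30 across); pressed straight down, spring-loaded, about 5 N takes it all the way
- read_button (a joint): Travel of the green button: 0 up, 0.006 m fully down; springs back
- pot: Bystander: specimen pot with yellow cap, 40 across, 44 high, standing on the ledge behind the fence; origin at the centre of its underside
- dispenser: Bystander: blue tape dispenser about 70 x 45 x 58 high, to the left or right, wherever the console is not; origin at the centre of its underside
- tube_rack: Bystander: white rack of capped tubes 60 x 200 x 94 high beyond the ledge; origin at the centre of its underside
- bottle: Bystander: white bottle with blue cap, 66 across, 100 high; origin at the centre of its underside
- mug: Bystander: white mug 80 across, 90 high, handle at its +y; origin at the centre of its underside
- spare_plates: Bystander: stack of four spare plates 80 x 130, 24 high, near the robot; origin at the centre of its underside
- scan_gun: Bystander: black hand-held reader about 170 x 60 x 38 high lying on the bench; origin under the joint of head and handle
Things that resemble listed ones, but are neither listed nor needed, are in the scene too. There is more than one size of the label_plate; the one meant has the size given above.

How it is judged:
By the outcome, as a careful person would: the job done as asked, in the order asked, and still so for the second after the job is handed in, with the robot touching nothing.
It also fails if it takes over 48 s, if anything falls off the work surface, if the arm or the gripper's body presses on something with over 40 N, if the wrist force passes 120 N, or if a joint passes its speed limit or range.

## Working session

There is one attempt and no reset: what is moved stays moved. The work goes in short steps, each a Python script; the robot and the scene stay as the last script left them, time stands still between calls to the robot, and variables do not carry over. Pictures are saved under pics/ and viewed, at most 10 in all, crops included, and the job is handed in when it is done.

```bash
mkdir -p pics
cat > h.py <<'E'
import numpy as np, cv2
from station import r
def snap(n,f):
    s=r.snapshot(n); cv2.imwrite(f'pics/{f}.png',s['frame'][:,:,::-1]); np.savez(f'pics/{f}.npz',**s); return s
def px2w(s,uv,z):
    R=np.array(s['R']);t=np.array(s['t']); c=-R.T@t
    d=R.T@np.array([(uv[0]-s['cx'])/s['fx'],(uv[1]-s['cy'])/s['fy'],1]); return c+d*(z-c[2])/d[2]
def w2px(s,X):
    p=np.array(s['R'])@np.array(X)+np.array(s['t']); return np.array([s['fx']*p[0]/p[2]+s['cx'],s['fy']*p[1]/p[2]+s['cy']])
E
python3 - <<'E'
from h import *
a=snap('top','top0');b=snap('scene','scene0')
for s in(a,b): print(s['fx'],-np.array(s['R']).T@s['t'],np.array(s['R']).round(2).tolist())
print(r.sense()['clock'])
for f in('top0','scene0'):
    im=cv2.imread(f'pics/{f}.png'); cv2.imwrite(f'pics/{f}b.png',cv2.resize(im,(800,600),interpolation=cv2.INTER_CUBIC))
E
```

```text
423.332617275645 [0.37290158 0.02277675 1.39357382] [[0.01, -1.0, 0.01], [-0.99, -0.01, -0.14], [0.14, -0.01, -0.99]]
383.0699314938326 [1.33882737 0.61396099 0.84408129] [[-0.59, 0.81, 0.01], [0.5, 0.37, -0.78], [-0.63, -0.46, -0.62]]
0.1
```

View pics/top0b.png

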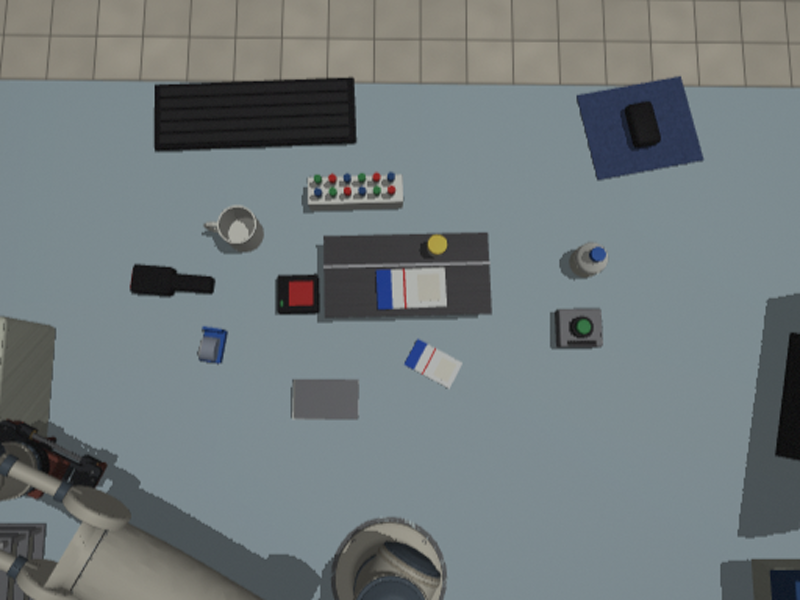

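View pics/scene0b.png

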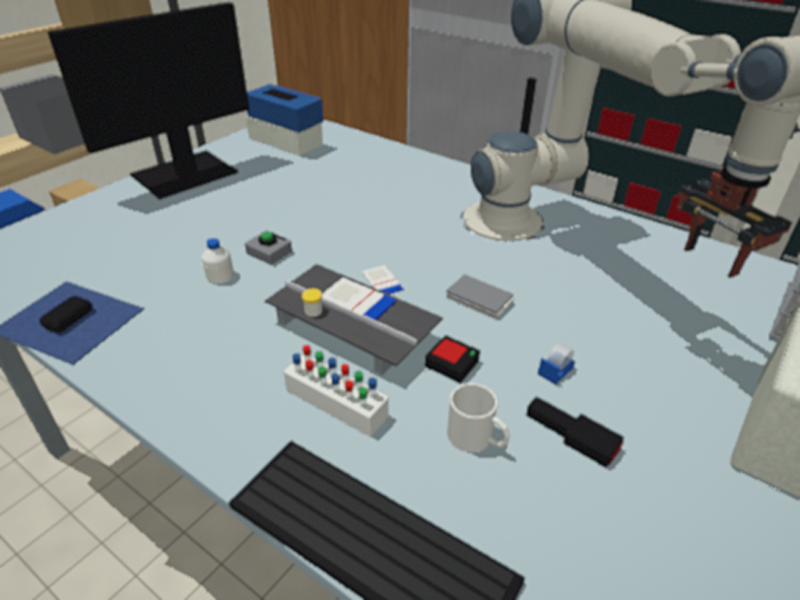

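The top view (800 px scale) shows the ledge with corners at (323,235), (489,233), (491,315) and (325,319), and its exit to the left, next to the reader. The plate on it spans (377..446, 268..310). The console is on the right with its button at (585,327). The smaller plate on the table is a decoy.

```bash
cat > m.py <<'E'
from h import *
from scipy.optimize import least_squares
a=dict(np.load('pics/top0.npz'));b=dict(np.load('pics/scene0.npz'))
k=.64
px=np.array([[323,235],[489,233],[491,315],[325,319]])*k
W=np.array([px2w(a,p,.06)[:2] for p in px]); M=np.array([[0,-115],[-340,-115],[-340,55],[0,55]])/1000
def T(q,P): c,s=np.cos(q[2]),np.sin(q[2]); return P@np.array([[c,s],[-s,c]])+q[:2]
q=least_squares(lambda q:(T(q,M)-W).ravel(),[.5,.1,1.57]).x
print('ledge',q[:2],np.degrees(q[2]),(T(q,M)-W).round(4).tolist())
def blob(s,lo,hi,box):
    h=cv2.cvtColor(s['frame'],cv2.COLOR_RGB2HSV); m=cv2.inRange(h,lo,hi); z=np.zeros_like(m); x0,y0,x1,y1=[int(v*k) for v in box]; z[y0:y1,x0:x1]=m[y0:y1,x0:x1]; return z
ms=blob(a,(100,120,60),(130,255,255),(360,255,420,320))
p=np.argwhere(ms)[:,::-1].mean(0); c=px2w(a,p,.066)
mr=blob(a,(0,0,140),(180,60,255),(395,266,455,312)); pw=np.argwhere(mr)[:,::-1].astype(np.float32)
print('blue px',p/k,'strip w',c, 'white rect',[px2w(a,v,.066)[:2].round(4).tolist() for v in cv2.boxPoints(cv2.minAreaRect(pw))])
bb=cv2.boxPoints(cv2.minAreaRect(np.argwhere(ms)[:,::-1].astype(np.float32)))
print('blue rect',[px2w(a,v,.066)[:2].round(4).tolist() for v in bb])
g=[np.argwhere(blob(s,(45,100,40),(80,255,255),bx))[:,::-1].mean(0) for s,bx in((a,(565,305,605,345)),(b,(250,225,290,250)))]
from itertools import product
f=lambda X:np.concatenate([w2px(a,X)-g[0],w2px(b,X)-g[1]])
o=least_squares(f,[.5,-.3,.04]); print('button',[v/k for v in g],o.x,o.fun)
E
python3 m.py
```

```text
ledge [0.56583459 0.13475676] 91.50692381030736 [[-0.0019, -0.0014], [-0.0002, 0.0014], [0.0002, -0.0017], [0.002, 0.0017]]
blue px [383.22572314 289.08186983] strip w [0.57013733 0.01427115 0.066     ] white rect [[0.611, -0.0035], [0.6168, -0.1096], [0.5378, -0.1127], [0.5322, -0.0074]]
blue rect [[0.6114, 0.0316], [0.6131, 0.0014], [0.5321, -0.0027], [0.5305, 0.0273]]
button [array([582.77027027, 325.92905405]), array([266.2109375, 236.3671875])] [ 0.50025314 -0.39546365  0.04467465] [ 0.00308845 -0.00267147  0.00482545  0.00097584]
```

Run:
```python
from h import *
print(r.sense()['orientation'])
r.grab(10)
best=None
for y in(91.5,-88.5):
    j=r.inverse_kinematics([.572,-.06,.42],[180,0,y]); print(y,np.round(j,1) if j is not None else j)
    if j is not None and (best is None or abs(j[5])<abs(best[1][5])): best=(y,j)
r.reach([.572,-.06,.42],[180,0,best[0]])
s=snap('wrist','w1'); print(best[0],r.sense()['clock'],r.sense()['opening'],r.sense()['contact_force'])
```

```text
[-1.79900397e+02 -3.94419664e-03  1.54801153e+02]
91.5 [ -9.4   1.6  72.7   0.  105.7 -10.9]
-88.5 None
91.5 3.9083 0.0007638588396403285 [ 0.98256817 -0.91386334  0.34784796]
```

View pics/w1.png

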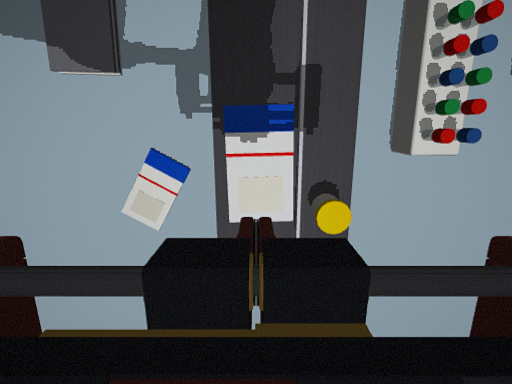

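The wrist view shows the plate with corners near (224,106), (293,103), (293,220) and (229,222). The fence runs along its right side at column ~300, and the closed fingers are just behind the plate's rear edge.

Run:
```python
from h import *
s=dict(np.load('pics/w1.npz'))
for n,p,z in[('FL',(224,106),.066),('FR',(293,103),.066),('RR',(293,220),.066),('RL',(229,222),.066),('redL',(226,155),.066),('redR',(293,153),.066),('fence0',(303,5),.072),('fence1',(298,235),.072),('ledge0',(210,5),.06),('ledge1',(217,235),.06)]:
    print(n,px2w(s,p,z)[:2].round(4))
```

```text
FL [0.5337 0.0264]
FR [0.6119 0.0319]
RR [ 0.6205 -0.1077]
RL [ 0.5403 -0.1127]
redL [ 0.5362 -0.029 ]
redR [ 0.6154 -0.0243]
fence0 [0.6155 0.1279]
fence1 [ 0.627  -0.1251]
ledge0 [0.5179 0.1294]
ledge1 [ 0.5244 -0.1331]
```

Run:
```python
from h import *
d=np.array([-np.sin(np.radians(2)),np.cos(np.radians(2)),0])
p0=np.array([.5804,-.110,0])-.032*d; o=[180,0,92]
r.reach([*p0[:2],.30],o)
r.servo_line([*p0[:2],.2447],speed=.05)
print(r.sense()['tcp_pos'],r.sense()['contact_force'])
p1=p0+.13*d
r.servo_line([*p1[:2],.2447],speed=.05)
st=r.sense();print(st['tcp_pos'],st['contact_force'],st['clock'])
snap('wrist','w2');snap('top','top2')
```

```text
[ 0.58164721 -0.14201042  0.24524405] [-0.36184101 -0.51185857 -0.01600484]
[ 0.57698156 -0.01214214  0.24471481] [ 0.4671131  -0.87368545  0.34850493] 8.55
```

View pics/w2.png

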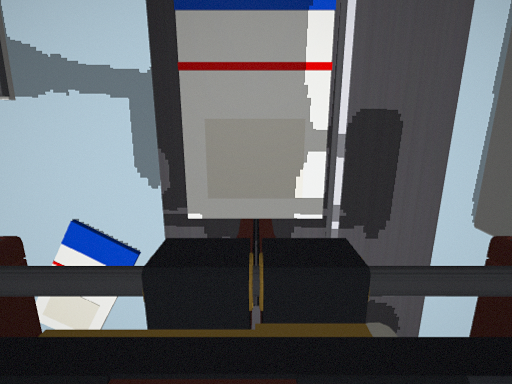

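The plate is square behind the fingers and just clear of the fence. The strip's rear edge is at row ~9 and the red line at row ~66. The exit edge is out of view here, so I'll check the top picture.

Run:
```python
from h import *
s=dict(np.load('pics/w2.npz'))
for p in[(177,9),(333,9),(188,218),(324,218),(178,63),(332,63)]: print(p,px2w(s,p,.066)[:2].round(4))
t=dict(np.load('pics/top2.npz')); im=t['frame'][135:215,165:265,::-1]
cv2.imwrite('pics/top2c.png',cv2.resize(im,(750,600),interpolation=cv2.INTER_CUBIC))
```

```text
(177, 9) [0.5336 0.1084]
(333, 9) [0.6113 0.1112]
(188, 218) [ 0.5367 -0.0013]
(324, 218) [0.6173 0.0017]
(178, 63) [0.5333 0.0835]
(332, 63) [0.6134 0.0864]
```

View pics/top2c.png

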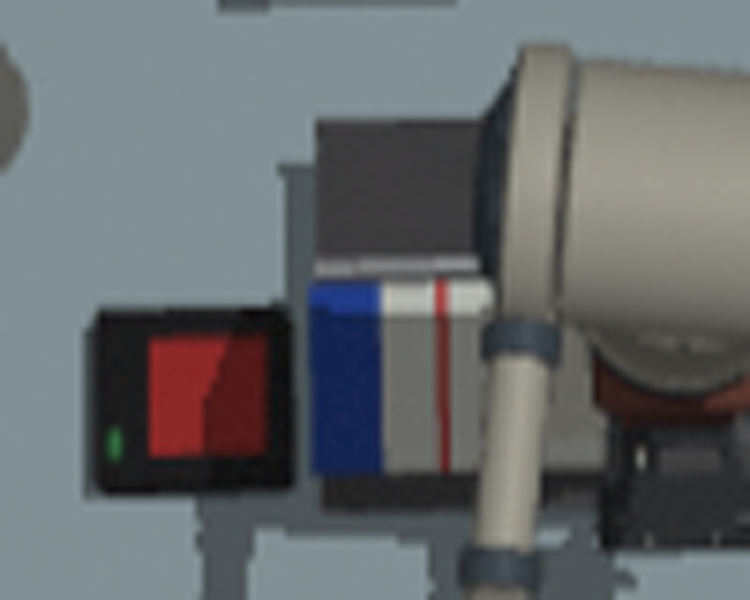

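The crop shows the exit edge running from (317,120) to (322,510) and the strip's rear edge at column ~382. That leaves about 25 mm to the edge, which agrees with the wrist estimate, so I'll push 37 mm further.

Run:
```python
from h import *
t=dict(np.load('pics/top2.npz'))
for p,z in(((319.5,375),.06),((382,375),.066),((311,375),.066)): print(px2w(t,(p[0]/7.5+164.57,p[1]/7.5+134.57),z).round(4))
d=np.array([-np.sin(np.radians(2)),np.cos(np.radians(2)),0])
p=np.array(r.sense()['tcp_pos']); p[2]=.2447
r.servo_line(p+.037*d,speed=.04)
st=r.sense();print(st['tcp_pos'],st['contact_force'])
q=p-.01*d; r.servo_line(q,speed=.08)
q[2]=.32; r.servo_line(q,speed=.2)
# clear the camera view on the way to the button
r.reach([.50,-.395,.34],[180,0,92])
t=snap('top','top3'); w=snap('wrist','w3'); print(r.sense()['clock'],r.sense()['joints'])
im=t['frame'][135:215,165:265,::-1]; im2=w['frame'][:,:,::-1]
A=cv2.resize(im,(750,600),interpolation=cv2.INTER_CUBIC)
cv2.imwrite('pics/top3c.png',A)
```

```text
[0.5715 0.1355 0.06  ]
[0.5708 0.1086 0.066 ]
[0.5706 0.1386 0.066 ]
[0.57568541 0.02483908 0.24469991] [-0.37788415 -0.0566985  -0.27664337]
12.5167 [-4.12378583e+01  1.07545914e+01  7.10152833e+01  1.82744170e-02
  9.82360629e+01 -4.33520974e+01]
```

View pics/top3c.png

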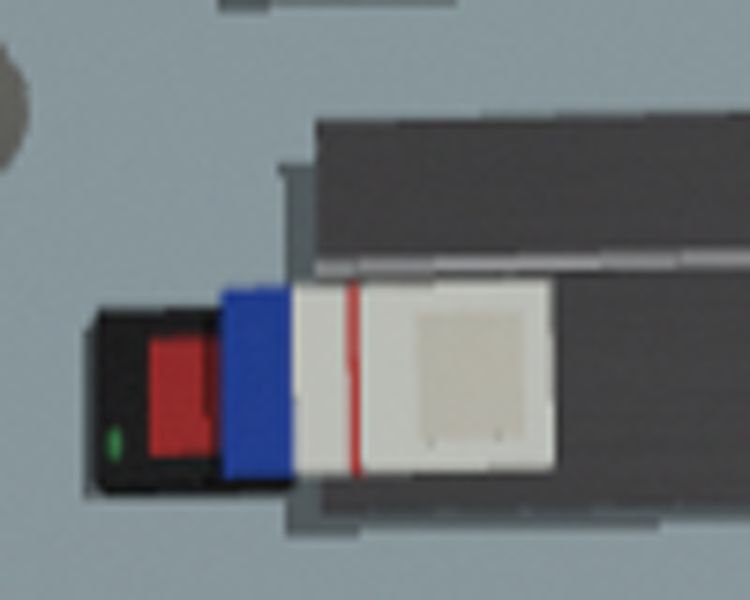

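View pics/w3.png

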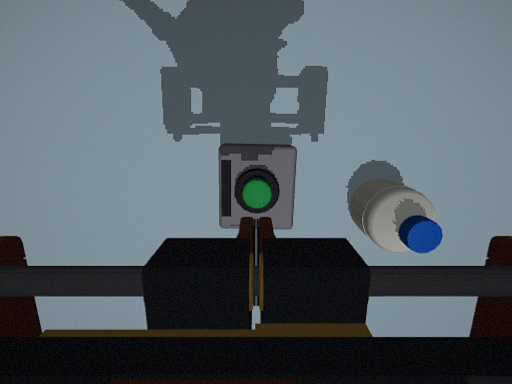

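The strip's rear edge (col ~292) is now about 11 mm past the exit edge (col ~319), and the red line's front edge (col ~348) is about 12 mm inside it. The button is at (257,193) in the wrist view. Next is the press. I'll turn the gripper so its long body stays away from the bottle.

Run:
```python
from h import *
s=dict(np.load('pics/w3.npz')); b=px2w(s,(257,193),.047); print(b)
b=(b[:2]+np.array([.5003,-.3955]))/2
best=min(((y,r.inverse_kinematics([*b,.30],[180,0,y])) for y in(2,182)),key=lambda v:1e9 if v[1] is None else abs(v[1][5]))
o=[180,0,best[0]]; print(best)
r.reach([*b,.30],o); r.servo_line([*b,.24],speed=.08)
f0=r.sense()['contact_force'][2]; z=.24; L=[]
while z>.212:
    z-=.001; r.servo_line([*b,z],speed=.03); st=r.sense(); f=st['contact_force'][2]-f0; L.append((round(st['tcp_pos'][2]-.182,4),round(f,1)))
    if f>14: break
r.wait(.3); print(L,r.sense()['contact_force'],r.sense()['clock'])
snap('scene','press')
```

```text
[ 0.50230313 -0.39386109  0.047     ]
(2, array([-4.12684763e+01,  1.12942419e+01,  7.44553931e+01, -2.54444375e-14,
        9.42503650e+01,  4.67315237e+01]))
[(np.float64(0.0575), np.float64(-0.4)), (np.float64(0.0564), np.float64(0.3)), (np.float64(0.0553), np.float64(1.5)), (np.float64(0.0543), np.float64(2.5)), (np.float64(0.0533), np.float64(2.2)), (np.float64(0.0523), np.float64(2.7)), (np.float64(0.0514), np.float64(4.7)), (np.float64(0.0513), np.float64(7.1)), (np.float64(0.0512), np.float64(10.4)), (np.float64(0.0512), np.float64(14.7))] [-3.1732576   3.19803161 15.39185257] 17.6167
```

The force follows the spring from 0.057 m (tip height) and rises sharply at 0.051 m, so the button has hit its stop. Next I'll release it, move clear and check.

Run:
```python
from h import *
p=np.array(r.sense()['tcp_pos']); p[2]=.25; r.servo_line(p,speed=.06)
p[2]=.36; r.servo_line(p,speed=.2); r.wait(.3)
r.reach([.40,-.45,.40],[180,0,2])
t=snap('top','top4'); s=snap('scene','scene4'); print(r.sense()['clock'],r.sense()['contact_force'])
A=cv2.resize(t['frame'][95:255,75:405,::-1],(780,378),interpolation=cv2.INTER_CUBIC)
p=dict(np.load('pics/press.npz'))['frame']
B=np.hstack([cv2.resize(f[125:185,130:235,::-1],(390,222),interpolation=cv2.INTER_CUBIC) for f in(p,s['frame'])])
cv2.imwrite('pics/fin.png',np.vstack([A,B]))
```

```text
19.8083 [-0.27958667 -0.93287876  0.19208405]
```

View pics/fin.png

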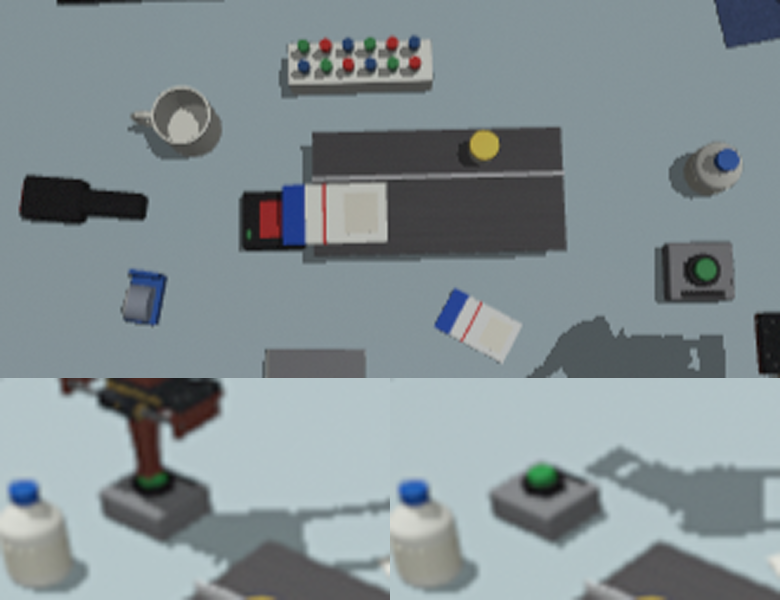

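The plate lies with its blue strip past the edge and the red line on the ledge. The button was pressed by the fingertips and is back up, and everything else is where it was.

```bash
python3 -c "
from station import r
print(r.hand_in())"
```

```text
the job is handed in; nothing more can be done
None
```

The job is handed in: the plate's blue strip sticks out about 11 mm past the ledge end with the red line about 12 mm inside it, the button was pressed fully down and has sprung back, and the arm is clear with nothing else visibly moved.

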